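# Free the stuck sample carriage and run it home into the light meter

## Task

Stand the small sample vial in the round holder on the carriage, and let go of it. Then push the carriage, which is stuck on its rail, until it breaks free, and run it on into the light meter until it meets the stop hidden inside; press it home there with about 10 N, never 20 N, and take the hand away, leaving the vial upright in its holder and the carriage resting against the stop. Leave the other glassware and tools where they are.

Things in the scene. Friction and masses are not known exactly. Their poses are not given: they have to be found in the camera images.
- rail: Fixed aluminium plate 74 mm wide, 390 long, 12 high, with two steel rails (tops 29 mm up). Origin: on its centre line at bench height, below the light meter's front face. Its y axis runs along the rail INTO the meter (the way to push), z up; plate from y = -280 to +110 mm. Lies roughly along world y; place and yaw (up to 0.25 rad) vary.
- carriage: Flat aluminium carriage, slides only along the rail's y. Origin: on the rail's centre line, below the middle of the push plate, at the deck's underside, 30 mm above the bench; axes as the rail's. Deck 46 mm wide, 6 thick, from y = -6 to +145 mm. Starts with its origin at y = -230 to -210 mm in the rail's frame.
- push_plate (a point): Centre of the rear face of the carriage's upright grey push plate (36 mm wide in x, 12 thick in y, top 98 mm above the bench). Stuck: drags with 10 to 17 N until the carriage's origin reaches about y = -203 mm in the rail's frame (6 to 27 mm of travel), then breaks free and slides with 3 to 4 N, not coasting.
- holder (a point): Centre of the floor of the black round vial holder on the carriage, 36 mm above the bench, 110 mm ahead (+y) of the push plate's middle. Inside diameter 36 mm, outside 45, rim 22 mm above this point.
- tunnel_mouth (a point): Middle of the meter's front opening, 68 mm up. The unseen stop inside is met when the carriage's origin is between y = -97 and -58 mm in the rail's frame, different each time. Its rubber pad yields 1 mm per 2.5 N, up to 12 mm; when let go it pushes the carriage back a few mm, which then stays resting on it by its own friction.
- vial: Small closed clear glass sample vial with a white cap, 30 mm diameter, 70 mm tall, about 60 g, standing on the bench on the far side of the rail, the smallest and only slim jar there. Origin: centre of its underside, z up along the vial.
- meter: White light meter (box) fixed over the far end of the rail: 160 mm wide, 200 mm deep, 170 mm tall, with a dark blue band and a small display on top. Origin and axes: as the rail's, below the middle of its front face, which faces -y along the rail. A tunnel 100 mm wide and 135 mm high takes in the carriage's front with the vial; the push plate stays outside by 50 mm or more.
- reagent: Bystander: amber bottle, 60 mm diameter, 130 mm tall; origin centre of underside.
- beaker: Bystander: open glass beaker, 66 mm diameter, 90 mm tall; origin centre of underside.
- dish: Bystander: flat glass dish, 90 mm diameter, 16 mm high; origin centre of underside.
- scoop: Bystander: steel scoop spoon lying on the bench, long axis x; origin under it.
- jar: Bystander: white jar with a blue lid, 56 mm diameter, 75 mm tall; origin centre of underside.

How it is judged (in metres and radians):
On the way, in this order (a step that is already met when the one before it is completed fails the run):
1. the vial stands in the carriage's holder, released, while the carriage is still stuck (x of vial in the frame of carriage between -0.005 and 0.005 m and y of vial in the frame of carriage between 0.105 and 0.115 m and z of vial in the frame of carriage below 0.01 m and angle between vial's own z axis and vertical below 0.2 rad and contact force between the fingers and vial below 0.05 N and y of carriage in the frame of rail below -0.203 m), for 0.2 s.
2. the carriage has broken free and runs along the rail (y of carriage in the frame of rail above -0.185 m), for 0.05 s.
3. the carriage is pressed against the hidden stop with 3 N or more (contact force between carriage and meter above 3 N), for 0.15 s.
At the end, for the whole second after the job is handed in: The carriage rests still (under 4 mm/s) against the stop inside the meter (contact over 0.4 N); the vial stands in its holder, within 5 mm of its centre along x and y, its underside at most 10 mm above the carriage's origin, tilted under 0.2 rad, at rest (under 20 mm/s) (x of vial in the frame of carriage between -0.005 and 0.005 m and y of vial in the frame of carriage between 0.105 and 0.115 m and z of vial in the frame of carriage below 0.01 m and angle between vial's own z axis and vertical below 0.2 rad and contact force between carriage and meter above 0.4 N and linear speed of carriage below 0.004 m/s and linear speed of vial below 0.02 m/s); the robot touches nothing.
It fails at once if the carriage is pressed against its stop with more than 20 N (contact force between carriage and meter above 20 N).
It fails at once if another piece of glassware or tool is moved more than 25 mm (distance of any of reagent, beaker, dish, scoop, jar from where it was at the start of the episode above 0.025 m).
It also fails if it takes over 64 s, if anything falls off the work surface, if the arm or the gripper's body presses on something with over 40 N, if the wrist force passes 120 N, or if a joint passes its speed limit or range.

## Robot

A 7-joint arm with a two-finger parallel gripper is mounted at the origin on the work surface. World frame = base frame: x ahead of the robot, y to its left, z up, the work surface at z = 0. Lengths are in mm, angles in rad, forces in N, time in s.
With the tool pointing down it reaches from about 425 to 825 mm from the base axis. Payload 3.6 kg.
Tool frame: the origin (TCP) lies midway between the tips of the shut fingers; the grasp point (between the pads) lies 19 mm behind it (env.grasp_offset is the z of the grasp point in the tool frame, in mm); z points along the fingers, y is the line along which they close (so a half turn about z gives the same grasp; the last joint's range is limited). The gripper opens to 93 mm and grips with 3 to 60 N. Pads are 15 mm wide; open, the fingers measure 128 mm over their backs; the gripper's body (75 mm by 188 mm) begins 65 mm behind the grasp point.
Start: joints at [1.109, 0.615, -0.013, 1.423, 0.008, 1.103, -0.04], TCP at [274.396, -589.208, 184.24] pointing down, gripper open.
Joint ranges: [-3.12, 3.12], [-0.3, 2.06], [-1.34, 1.32], [0.26, 2.42], [-1.36, 4.5], [0.01, 1.98], [-2.84, 2.84]. Speed limits (rad/s): [2.79, 2.79, 3.14, 3.14, 3.14, 3.14, 3.14].

## Interface

Orientations are given as a unit quaternion [x, y, z, w].
In Python, from cell import env gives the robot as it stands.
- The arm moves only by the tool apply_moves, never from a script. Its argument "increments" is a list of rows, each an object of numbers: "rx", "ry", "rz": the turn, a rotation vector about the tool's x, y, z in degrees; "x", "y", "z": the shift along the tool's x, y, z in mm; "hand": the opening, from 0 (shut) to 1 (fully open). In form: [{"rx": .., "ry": .., "rz": .., "x": .., "y": .., "z": .., "hand": ..}, ...]. A call has 1 to 8 rows; each row is the pose to reach, as a shift and turn from the pose commanded when the call began, along the tool's axes at that moment; what a row does not reach only later rows make up. A row lasts 1/10 s, in which the tool goes at most 50 mm and 8.59 degrees, less where a joint would pass 70% of its speed; a pose out of reach is approached as far as the arm can. A call with a gripper value outside its range is refused whole. The fingers move at their own pace and stop on an object; "grip_force" is the grip in N (left out, the last holds). Time passes only in rows, so rows that repeat a pose let the fingers close. It gives the time, the measured TCP pose, the force, the opening and the grip force at its end, in the units of the state.
- env.state(): the state, without advancing time (a new reading comes with each control period).
- env.read_camera(name): name is "scene" or "top"; returns a dict with "pixels" (384x512x3 uint8, red, green, blue), "range_z" (384x512 float32, mm along the optical axis (not along the pixel's ray), 0 where there is no reading), "fx", "fy", "cx", "cy" (pixels), "origin" and "attitude" of the camera in the world. Camera axes: x right, y up, looking along -z (the intrinsics and any distortion apply to the point x, -y, -z); pixel columns grow to the right and rows downward; lengths in mm; the calibration is good to about 2 mm. A picture is of the moment at which its call begins.
- env.sign_off(): hands the job in; it is judged then, once.
The state is a dict: "time": time; "joint_pos": joint angles; "qvel": joint speeds; "tau": joint torques, N m; "position": TCP position; "tcp_rot": TCP orientation; "ft_force": force on the tool from outside, world axes, zero at the start; "wrist_torque": the same for the moment, N m; "width": opening from 0.0 (shut) to 1.0 (fully open); "grip_force": force on a finger pad.
Only numpy, scipy, OpenCV 4.12 (cv2) and the standard library are available. Lean on these libraries where they do the work, as an engineer would, in place of code of your own. Each camera call takes 0.05 s, during which the arm holds its last target. There are 200 camera calls.

## Working session

There is one attempt and no reset: what is moved stays moved. The work goes in short steps, Python scripts to look and compute and a tool call to move; the robot and the scene stay as the last step left them, time stands still between calls to the robot, and variables do not carry over. Pictures are saved under pics/ and viewed, at most 10 in all, crops included, and the job is handed in when it is done.

Besides the shell and the picture viewer there is one more tool, called after "Request:" by a JSON object that holds its "name" and its "arguments". apply_moves: Moves the arm, as the interface text tells. Its arguments: {"type":"object","properties":{"increments":{"type":"array","items":{"type":"object","properties":{"rx":{"type":"number"},"ry":{"type":"number"},"rz":{"type":"number"},"x":{"type":"number"},"y":{"type":"number"},"z":{"type":"number"},"hand":{"type":"number"}}}},"grip_force":{"type":"number"}},"required":["increments"]}

```bash
ls && mkdir -p pics && cat > h.py <<'E'
import numpy as np, cv2
from scipy.spatial.transform import Rotation as R
from cell import env
def cloud(c):
    h,w=c["range_z"].shape
    u,v=np.meshgrid(np.arange(w),np.arange(h)); d=c["range_z"]
    p=np.stack([(u-c["cx"])/c["fx"]*d,-(v-c["cy"])/c["fy"]*d,-d],-1)
    P=p@R.from_quat(c["attitude"]).as_matrix().T+np.array(c["origin"])
    P[d==0]=np.nan
    return P
E
python3 - <<'E'
from h import *
s=env.state(); print(s)
for n in("scene","top"):
    c=env.read_camera(n); np.savez(n+".npz",**c)
    print(n,{k:c[k] for k in c if k not in("pixels","range_z")})
    cv2.imwrite(f"pics/{n}0.png",c["pixels"][:,:,::-1])
E
```

```text
pics
{'time': 0.0, 'joint_pos': array([ 1.10851317,  0.61589924, -0.01261154,  1.42490536,  0.00812245,
        1.10338019, -0.04041057]), 'qvel': array([ 0.00029099,  0.00068072,  0.00054646, -0.00150547,  0.00173874,
        0.00036005, -0.00176311]), 'tau': array([ 3.45882181e-04, -4.58938551e+01,  2.09279344e-01, -1.65748286e+01,
       -6.10216311e-02,  2.04209285e-02,  2.51686097e-04]), 'position': array([ 274.00481506, -588.453863  ,  183.09212736]), 'tcp_rot': array([ 9.76347890e-01,  2.16201718e-01, -3.03515341e-04, -1.23398508e-03]), 'ft_force': array([-0.59100252, -0.56498233, -0.48147638]), 'wrist_torque': array([ 0.0365972 ,  0.01469027, -0.02282068]), 'grip_force': 0.0, 'width': 0.9991014461628008}
scene {'fx': 417.85536261043654, 'fy': 417.85536261043654, 'cx': 257.1261805026559, 'cy': 190.36243064223459, 'origin': array([1265.93828005, -182.92652651,  858.49561985]), 'attitude': array([0.29347616, 0.24090392, 0.5763696 , 0.72362637])}
top {'fx': 415.6851303936711, 'fy': 415.6851303936711, 'cx': 255.79698801492756, 'cy': 190.84248004601878, 'origin': array([ 416.9835995 ,  -48.54178094, 1369.69622921]), 'attitude': array([-0.04329592,  0.03154743,  0.7127354 , -0.69938436])}
```

View pics/scene0.png

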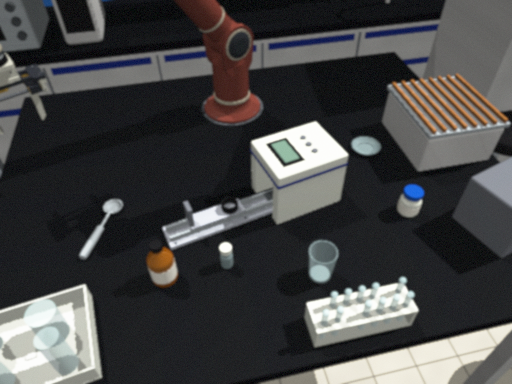

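View pics/top0.png

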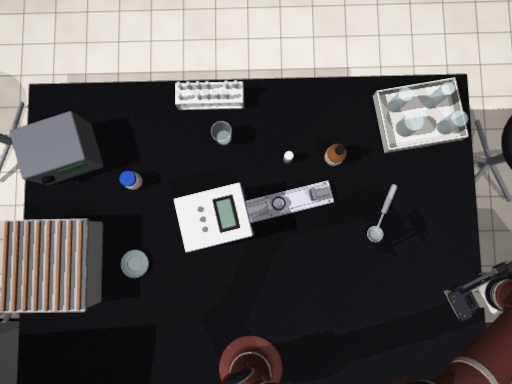

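The scene view shows the vial at (226,256), the holder at (231,205), the push plate at (187,212) and the amber bottle at (162,265). The top view has the vial at (288,158), the holder at (278,203) and the plate at (320,194).

```bash
python3 - <<'E'
from h import *
cs={n:dict(np.load(n+".npz")) for n in("scene","top")}
for n,c in cs.items():
    P=cloud(c); px=c["pixels"].astype(int)
    X,Y,Z=P[...,0],P[...,1],P[...,2]
    roi=(X>300)&(X<850)&(Y>-450)&(Y<350)
    m=roi&(abs(Z-170)<6)
    r=cv2.minAreaRect(P[m][:,:2].astype(np.float32)); print(n,"meter top",m.sum(),r,np.median(Z[m]))
    (u,v,w,h)=(205,235,45,40) if n=="scene" else (278,148,22,20)
    W=P[v:v+h,u:u+w].reshape(-1,3); k=W[:,2]>15
    print("vial",k.sum(),W[k].mean(0),W[k].min(0),W[k].max(0)); k=(W[:,2]>62)
    print(" cap",k.sum(),W[k].mean(0), (W[k].min(0)+W[k].max(0))/2, W[k].max(0)[2])
    m=roi&(Z>5)&(Z<45)
    (u,v,w,h)=(160,190,115,60) if n=="scene" else (245,178,92,45)
    sub=np.zeros_like(m); sub[v:v+h,u:u+w]=1
    q=P[m&sub][:,:2].astype(np.float32); print("rail",len(q),cv2.minAreaRect(q))
    for lo,hi in((50,64),(80,105)):
        k=m*0; k=sub&roi&(Z>lo)&(Z<hi); q=P[k]
        print(lo,len(q),q.mean(0) if len(q) else 0, cv2.minAreaRect(q[:,:2].astype(np.float32)) if len(q)>2 else 0)
E
```

```text
scene meter top 3143 ((473.8745422363281, 97.12333679199219), (165.0823211669922, 199.87709045410156), 13.264020919799805) 169.17924547691575
vial 250 [ 675.60070546 -133.69837744   51.01690509] [ 656.50853164 -147.79268516   15.3045655 ] [ 684.8496874  -118.7372169    72.05624863]
 cap 110 [ 671.21622457 -133.23624985   68.34241129] [ 670.13524394 -133.29941668   67.32501968] 72.05624863152866
rail 2511 ((527.442138671875, -119.05513000488281), (116.05291748046875, 312.6304626464844), 12.918408393859863)
50 141 [ 527.78528247 -110.51927185   55.28688397] ((527.721435546875, -100.41017150878906), (61.2724723815918, 226.7301025390625), 2.1129958629608154)
80 105 [ 559.87446231 -180.51789727   93.73070533] ((559.7821655273438, -147.32530212402344), (108.64241027832031, 309.7408752441406), 21.48443603515625)
top meter top 3633 ((473.58758544921875, 98.13516998291016), (159.38587951660156, 200.03887939453125), 12.917144775390625) 170.3515346978329
vial 90 [ 665.62749767 -131.21623069   60.83633055] [ 654.0779401  -145.13019049   17.67486268] [ 681.05904743 -118.02111936   75.74708946]
 cap 66 [ 667.85803062 -132.15964407   69.60273479] [ 667.73551235 -132.36754757   69.20019328] 75.74708945988277
rail 1869 ((528.15283203125, -141.31747436523438), (141.506103515625, 300.5662841796875), 0.3058481216430664)
50 65 [ 520.75413537 -110.13123074   57.40395974] ((527.5810546875, -137.79876708984375), (42.913516998291016, 126.38252258300781), 12.938343048095703)
80 56 [ 542.1844835  -203.89295376   95.70540232] ((542.7584228515625, -204.3848876953125), (35.48155975341797, 12.260448455810547), 12.940606117248535)
```

```bash
cat >> h.py <<'E'
YAW=np.radians(12.93); YD=np.array([-np.sin(YAW),np.cos(YAW)]); XD=np.array([np.cos(YAW),np.sin(YAW)])
def to(xyz,phi=YAW):
    "shift (tool axes) and turn (deg) from measured pose to xyz, tool down, tool y at world angle phi"
    s=env.state(); r=R.from_quat(s["tcp_rot"])
    y=np.array([np.cos(phi),np.sin(phi),0]); z=np.array([0,0,-1.]); g=R.from_matrix(np.stack([np.cross(y,z),y,z],1))
    print("t",s["time"],"pos",s["position"].round(1),"F",s["ft_force"].round(1),"w",round(s["width"],3),"gf",s["grip_force"])
    print("shift",r.inv().apply(np.array(xyz)-s["position"]).round(1),"turn",np.degrees((r.inv()*g).as_rotvec()).round(1))
E
python3 - <<'E'
from h import *
c=dict(np.load("top.npz")); P=cloud(c)
def pc(m): 
    q=P[m]; return len(q),q.mean(0).round(1),cv2.minEnclosingCircle(q[:,:2].astype(np.float32))
d=lambda x,y:np.hypot(P[...,0]-x,P[...,1]-y)
print("ring",pc((d(518,-97)<32)&(P[...,2]>48)&(P[...,2]<66)))
print("vial",pc((d(668,-132)<25)&(P[...,2]>50)))
q=P[(d(675,-283)<60)&(P[...,2]>30)];print("amber",q.mean(0),q.max(0),q.min(0))
q=np.array([518,-97])
O=np.array([473.6,98.1])-100*YD; print("origin",O)
to((668,-132.3,240)); to((668,-132.3,240),YAW+np.pi)
E
```

```text
ring (59, array([518. , -97.6,  57.2]), ((518.0276489257812, -97.52190399169922), 22.172555923461914))
vial (68, array([ 667.8, -132.1,   69.4]), ((668.302001953125, -132.529541015625), 14.142746925354004))
amber [ 664.93269166 -277.28571871   92.06138392] [ 701.10081919 -253.10689176  137.26217629] [ 641.2549964  -310.0429462    32.41586481]
origin [495.97604692   0.63558329]
t 0.1 pos [ 274.1 -588.5  183.2] F [-0.1 -0.9  0.2] w 1.001 gf 0.0
shift [ 549.7 -247.4  -56.2] turn [ -0.1  -0.1 -78. ]
t 0.1 pos [ 274.1 -588.5  183.2] F [-0.1 -0.9  0.2] w 1.001 gf 0.0
shift [ 549.7 -247.4  -56.2] turn [-1.00e-01  1.00e-01  1.02e+02]
```

Request:
{"name": "apply_moves", "arguments": {"increments": [{"z":-40,"hand":1},{"z":-56,"x":20,"y":-9},{"z":-56,"x":65,"y":-29,"rz":-8},{"z":-56,"x":110,"y":-49,"rz":-16},{"z":-56,"x":155,"y":-70,"rz":-24},{"z":-56,"x":200,"y":-90,"rz":-32},{"z":-56,"x":245,"y":-110,"rz":-40},{"z":-56,"x":290,"y":-130,"rz":-48}]}}

```text
invalid input
```

```bash
python3 -c "
from h import *
to((668,-132.3,240))"
```

```text
t 0.1 pos [ 274.1 -588.5  183.2] F [-0.1 -0.9  0.2] w 1.001 gf 0.0
shift [ 549.7 -247.4  -56.2] turn [ -0.1  -0.1 -78. ]
```

Request:
{"name": "apply_moves", "arguments": {"increments": [{"rx":0,"ry":0,"rz":0,"x":0,"y":0,"z":-40,"hand":1},{"rx":0,"ry":0,"rz":0,"x":20,"y":-9,"z":-56,"hand":1},{"rx":0,"ry":0,"rz":-8,"x":65,"y":-29,"z":-56,"hand":1},{"rx":0,"ry":0,"rz":-16,"x":110,"y":-49,"z":-56,"hand":1},{"rx":0,"ry":0,"rz":-24,"x":155,"y":-70,"z":-56,"hand":1},{"rx":0,"ry":0,"rz":-32,"x":200,"y":-90,"z":-56,"hand":1},{"rx":0,"ry":0,"rz":-40,"x":245,"y":-110,"z":-56,"hand":1},{"rx":0,"ry":0,"rz":-48,"x":290,"y":-130,"z":-56,"hand":1}]}}

```text
time: 0.9
position: [483.1, -347.2, 240.0]
tcp_rot: [0.802, 0.597, -0.0, -0.0]
ft_force: [-0.4, -0.9, 0.9]
width: 0.998
grip_force: 0.0
```

```bash
python3 -c "
from h import *
to((668,-132.3,240))"
```

```text
t 0.9 pos [ 483.1 -347.2  240. ] F [-0.4 -0.9  0.9] w 0.998 gf 0.0
shift [ 2.590e+02  1.153e+02 -1.000e-01] turn [ -0.   -0.  -29.6]
```

Request:
{"name": "apply_moves", "arguments": {"increments": [{"rx":0,"ry":0,"rz":-7,"x":43,"y":19,"z":0,"hand":1},{"rx":0,"ry":0,"rz":-15,"x":86,"y":38,"z":0,"hand":1},{"rx":0,"ry":0,"rz":-22,"x":130,"y":58,"z":0,"hand":1},{"rx":0,"ry":0,"rz":-29.6,"x":173,"y":77,"z":0,"hand":1},{"rx":0,"ry":0,"rz":-29.6,"x":216,"y":96,"z":0,"hand":1},{"rx":0,"ry":0,"rz":-29.6,"x":259,"y":115.3,"z":0,"hand":1},{"rx":0,"ry":0,"rz":-29.6,"x":259,"y":115.3,"z":20,"hand":1},{"rx":0,"ry":0,"rz":-29.6,"x":259,"y":115.3,"z":40,"hand":1}]}}

```text
time: 1.7
position: [669.5, -132.1, 199.3]
tcp_rot: [0.624, 0.782, 0.001, -0.0]
ft_force: [0.6, -0.3, 0.0]
width: 1.002
grip_force: 0.0
```

```bash
python3 - <<'E'
from h import *
to((668,-132.3,28))
c=env.read_camera("scene"); cv2.imwrite("pics/a.png",cv2.resize(c["pixels"][150:320,120:347,::-1],None,fx=3,fy=3))
E
```

```text
t 1.7 pos [ 669.5 -132.1  199.3] F [ 0.6 -0.3  0. ] w 1.002 gf 0.0
shift [ -0.   -1.6 171.3] turn [ 0.  -0.1 -0.1]
```

View pics/a.png

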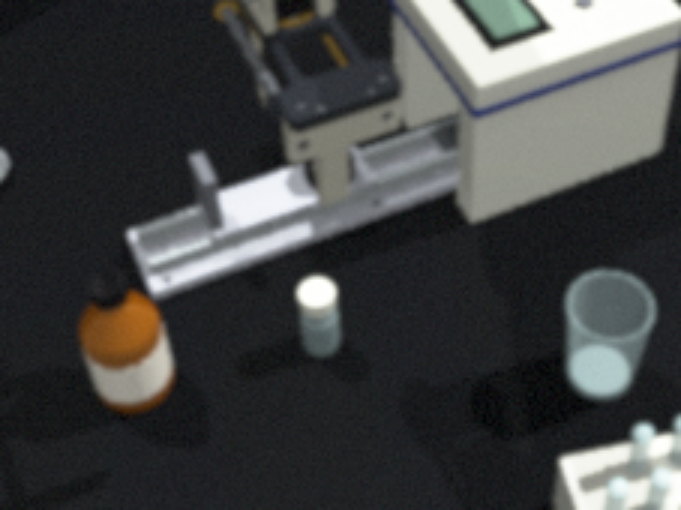

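The gripper hangs above the vial, whose cap is at about (318,295) in the crop. The bottle at (125,350) and beaker at (600,330) are clear of it, so I descend.

Request:
{"name": "apply_moves", "arguments": {"increments": [{"rx":0,"ry":0,"rz":0,"x":0,"y":-1.5,"z":40,"hand":1},{"rx":0,"ry":0,"rz":0,"x":0,"y":-1.5,"z":80,"hand":1},{"rx":0,"ry":0,"rz":0,"x":0,"y":-1.5,"z":115,"hand":1},{"rx":0,"ry":0,"rz":0,"x":0,"y":-1.5,"z":140,"hand":1},{"rx":0,"ry":0,"rz":0,"x":0,"y":-1.5,"z":160,"hand":1},{"rx":0,"ry":0,"rz":0,"x":0,"y":-1.5,"z":170,"hand":1},{"rx":0,"ry":0,"rz":0,"x":0,"y":-1.5,"z":170,"hand":1}]}}

```text
time: 2.45
position: [665.8, -135.6, 28.8]
tcp_rot: [0.626, 0.78, -0.001, -0.001]
ft_force: [-0.5, 0.2, -0.3]
width: 0.995
grip_force: 0.0
```

Request:
{"name": "apply_moves", "arguments": {"increments": [{"rx":0,"ry":0,"rz":0,"x":0,"y":0,"z":0,"hand":0.4},{"rx":0,"ry":0,"rz":0,"x":0,"y":0,"z":0,"hand":0.36},{"rx":0,"ry":0,"rz":0,"x":0,"y":0,"z":0,"hand":0.36},{"rx":0,"ry":0,"rz":0,"x":0,"y":0,"z":0,"hand":0.2},{"rx":0,"ry":0,"rz":0,"x":0,"y":0,"z":0,"hand":0.2},{"rx":0,"ry":0,"rz":0,"x":0,"y":0,"z":0,"hand":0.2}], "grip_force": 10}}

```text
time: 3.05
position: [667.1, -135.4, 30.5]
tcp_rot: [0.625, 0.78, 0.0, 0.0]
ft_force: [0.0, 0.1, 1.3]
width: 0.534
grip_force: 0.0
```

```bash
python3 -c "
from h import *
to((518,-97.5,120))"
```

```text
t 3.05 pos [ 667.1 -135.4   30.5] F [0.  0.1 1.3] w 0.534 gf 0.0
shift [  69.4 -137.3  -89.6] turn [ 0.   0.  -0.4]
```

Request:
{"name": "apply_moves", "arguments": {"increments": [{"rx":0,"ry":0,"rz":0,"x":2.5,"y":1,"z":1,"hand":0.5},{"rx":0,"ry":0,"rz":0,"x":2.5,"y":1,"z":1,"hand":0.5},{"rx":0,"ry":0,"rz":0,"x":2.5,"y":1,"z":1,"hand":0.5}]}}

```text
time: 3.35
position: [667.4, -132.4, 29.2]
tcp_rot: [0.625, 0.78, 0.0, -0.0]
ft_force: [0.2, -0.5, 0.3]
width: 0.497
grip_force: 0.0
```

```bash
python3 -c "
from h import *
to((668,-132.3,28))
env.read_camera('top')
to((668,-132.3,28))
print(env.state()['joint_pos'])
"
```

```text
t 3.35 pos [ 667.4 -132.4   29.2] F [ 0.2 -0.5  0.3] w 0.497 gf 0.0
shift [-0.   0.6  1.2] turn [-0.  -0.  -0.3]
t 3.4 pos [ 667.4 -132.6   29.2] F [ 0.3 -0.1  0.5] w 0.498 gf 0.0
shift [0.2 0.6 1.2] turn [-0.  -0.  -0.3]
[ 0.34724444  0.84418319 -0.34055269  1.47219964  0.32916003  0.88200564
  0.12182594]
```

Centred on the vial; now I close on it.

Request:
{"name": "apply_moves", "arguments": {"increments": [{"rx":0,"ry":0,"rz":0,"x":0,"y":0.5,"z":0,"hand":0.36},{"rx":0,"ry":0,"rz":0,"x":0,"y":0.5,"z":0,"hand":0.25},{"rx":0,"ry":0,"rz":0,"x":0,"y":0.5,"z":0,"hand":0.25},{"rx":0,"ry":0,"rz":0,"x":0,"y":0.5,"z":0,"hand":0.2},{"rx":0,"ry":0,"rz":0,"x":0,"y":0.5,"z":0,"hand":0.2},{"rx":0,"ry":0,"rz":0,"x":0,"y":0.5,"z":0,"hand":0.2}], "grip_force": 10}}

```text
time: 4.0
position: [667.9, -132.6, 29.3]
tcp_rot: [0.625, 0.78, 0.0, -0.0]
ft_force: [-0.1, 0.7, 0.1]
width: 0.302
grip_force: 10.0
```

```bash
python3 -c "
from h import *
to((518,-97.5,120))"
```

```text
t 4.0 pos [ 667.9 -132.6   29.3] F [-0.1  0.7  0.1] w 0.302 gf 9.99810665845871
shift [  66.9 -138.7  -90.7] turn [ 0.  -0.  -0.4]
```

Request:
{"name": "apply_moves", "arguments": {"increments": [{"rx":0,"ry":0,"rz":0,"x":0,"y":0,"z":-25,"hand":0.2},{"rx":0,"ry":0,"rz":0,"x":0,"y":0,"z":-60,"hand":0.2},{"rx":0,"ry":0,"rz":0,"x":0,"y":0,"z":-90,"hand":0.2},{"rx":0,"ry":0,"rz":0,"x":16,"y":-34,"z":-90,"hand":0.2},{"rx":0,"ry":0,"rz":-0.4,"x":36,"y":-74,"z":-90,"hand":0.2},{"rx":0,"ry":0,"rz":-0.4,"x":54,"y":-110,"z":-90,"hand":0.2},{"rx":0,"ry":0,"rz":-0.4,"x":66.7,"y":-138.7,"z":-90,"hand":0.2},{"rx":0,"ry":0,"rz":-0.4,"x":66.7,"y":-138.7,"z":-90,"hand":0.2}]}}

```text
time: 4.8
position: [512.7, -96.9, 119.2]
tcp_rot: [0.622, 0.783, -0.002, -0.002]
ft_force: [0.1, -1.1, 0.3]
width: 0.305
grip_force: 10.0
```

```bash
python3 - <<'E'
from h import *
to((518,-97.7,95))
c=env.read_camera("scene"); cv2.imwrite("pics/b.png",cv2.resize(c["pixels"][120:290,120:347,::-1],None,fx=3,fy=3))
E
```

```text
t 4.8 pos [512.7 -96.9 119.2] F [ 0.1 -1.1  0.3] w 0.305 gf 9.998057037591934
shift [-2.   5.1 24.2] turn [-0.3 -0.   0.1]
```

View pics/b.png

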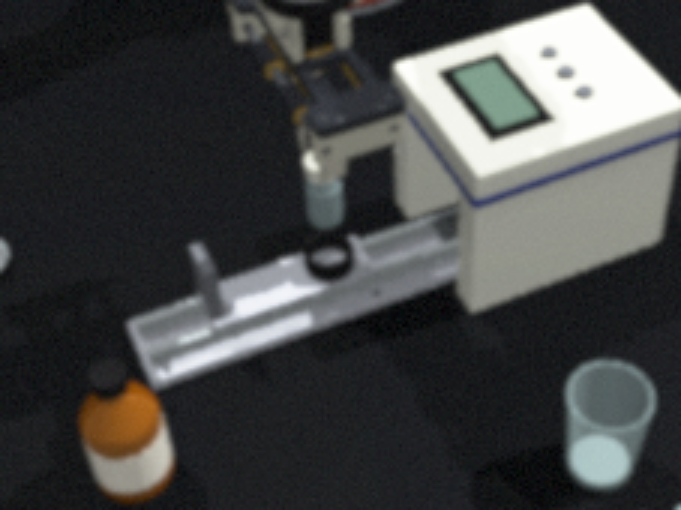

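The vial is upright in the fingers at (323,190), above the holder ring at (328,258) in the crop. I let the arm settle, then centre it.

Request:
{"name": "apply_moves", "arguments": {"increments": [{"rx":0,"ry":0,"rz":0,"x":0,"y":0,"z":10,"hand":0.2},{"rx":0,"ry":0,"rz":0,"x":0,"y":0,"z":20,"hand":0.2},{"rx":0,"ry":0,"rz":0,"x":0,"y":0,"z":20,"hand":0.2},{"rx":0,"ry":0,"rz":0,"x":0,"y":0,"z":20,"hand":0.2},{"rx":0,"ry":0,"rz":0,"x":0,"y":0,"z":20,"hand":0.2}]}}

```text
time: 5.35
position: [518.5, -97.6, 99.1]
tcp_rot: [0.623, 0.782, 0.0, -0.0]
ft_force: [0.3, -0.4, -0.6]
width: 0.301
grip_force: 10.0
```

```bash
python3 - <<'E'
from h import *
to((518,-97.7,65))
c=env.read_camera("top"); P=cloud(c); np.savez("top1.npz",**c)
to((518,-97.7,65))
d=np.hypot(P[...,0]-518,P[...,1]+97.6)
for lo,hi in((48,64),(95,120)):
  m=(d<30)&(P[...,2]>lo)&(P[...,2]<hi); print(m.sum(),P[m].mean(0) if m.any() else 0)
E
```

```text
t 5.35 pos [518.5 -97.6  99.1] F [ 0.3 -0.4 -0.6] w 0.301 gf 9.99712586402893
shift [ 0.  -0.6 34.1] turn [ 0. -0.  0.]
t 5.4 pos [518.5 -97.6  99.3] F [-0.5  0.5 -0.2] w 0.302 gf 9.997113347053528
shift [ 0.  -0.6 34.3] turn [ 0. -0.  0.]
0 0
0 0
```

Request:
{"name": "apply_moves", "arguments": {"increments": [{"rx":0,"ry":0,"rz":0,"x":0,"y":-0.5,"z":4,"hand":0.2},{"rx":0,"ry":0,"rz":0,"x":0,"y":-0.5,"z":8,"hand":0.2},{"rx":0,"ry":0,"rz":0,"x":0,"y":-0.5,"z":12,"hand":0.2},{"rx":0,"ry":0,"rz":0,"x":0,"y":-0.5,"z":16,"hand":0.2},{"rx":0,"ry":0,"rz":0,"x":0,"y":-0.5,"z":18,"hand":0.2},{"rx":0,"ry":0,"rz":0,"x":0,"y":-0.5,"z":18,"hand":0.2}]}}

```text
time: 6.0
position: [517.3, -97.8, 80.9]
tcp_rot: [0.623, 0.782, -0.0, -0.0]
ft_force: [0.2, -1.0, -1.1]
width: 0.302
grip_force: 10.0
```

Request:
{"name": "apply_moves", "arguments": {"increments": [{"rx":0,"ry":0,"rz":0,"x":0,"y":0.3,"z":4,"hand":0.2},{"rx":0,"ry":0,"rz":0,"x":0,"y":0.3,"z":8,"hand":0.2},{"rx":0,"ry":0,"rz":0,"x":0,"y":0.3,"z":11,"hand":0.2},{"rx":0,"ry":0,"rz":0,"x":0,"y":0.3,"z":13,"hand":0.2},{"rx":0,"ry":0,"rz":0,"x":0,"y":0.3,"z":14,"hand":0.2},{"rx":0,"ry":0,"rz":0,"x":0,"y":0.3,"z":14.5,"hand":0.2},{"rx":0,"ry":0,"rz":0,"x":0,"y":0.3,"z":14.5,"hand":0.2}]}}

```text
time: 6.7
position: [517.9, -97.7, 66.8]
tcp_rot: [0.623, 0.782, 0.0, -0.0]
ft_force: [0.1, 0.1, -0.3]
width: 0.298
grip_force: 10.0
```

```bash
python3 - <<'E'
from h import *
to((518,-97.7,65))
c=env.read_camera("scene"); cv2.imwrite("pics/c.png",cv2.resize(c["pixels"][140:260,150:310,::-1],None,fx=4,fy=4,interpolation=cv2.INTER_CUBIC))
E
```

```text
t 6.7 pos [517.9 -97.7  66.8] F [ 0.1  0.1 -0.3] w 0.298 gf 9.9971142411232
shift [0.  0.1 1.8] turn [ 0. -0.  0.]
```

View pics/c.png

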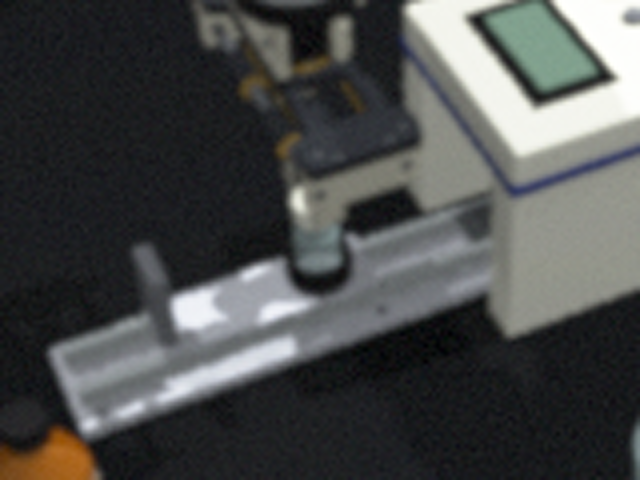

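The vial is in the ring at (318,265), upright. I lower the last 1.5 mm, release gently and lift.

Request:
{"name": "apply_moves", "arguments": {"increments": [{"rx":0,"ry":0,"rz":0,"x":0,"y":0,"z":1.5,"hand":0.2},{"rx":0,"ry":0,"rz":0,"x":0,"y":0,"z":1.5,"hand":0.2},{"rx":0,"ry":0,"rz":0,"x":0,"y":0,"z":1.5,"hand":0.4},{"rx":0,"ry":0,"rz":0,"x":0,"y":0,"z":1.5,"hand":0.6},{"rx":0,"ry":0,"rz":0,"x":0,"y":0,"z":1.5,"hand":0.7},{"rx":0,"ry":0,"rz":0,"x":0,"y":0,"z":1.5,"hand":0.7}]}}

```text
time: 7.35
position: [517.9, -97.8, 65.3]
tcp_rot: [0.623, 0.782, 0.0, 0.0]
ft_force: [-0.8, -0.2, -0.3]
width: 0.593
grip_force: 0.0
```

Request:
{"name": "apply_moves", "arguments": {"increments": [{"rx":0,"ry":0,"rz":0,"x":0,"y":0,"z":-20,"hand":0.7},{"rx":0,"ry":0,"rz":0,"x":0,"y":0,"z":-60,"hand":0.7},{"rx":0,"ry":0,"rz":0,"x":0,"y":0,"z":-100,"hand":0.7},{"rx":0,"ry":0,"rz":0,"x":-40,"y":0,"z":-100,"hand":0.3},{"rx":0,"ry":0,"rz":0,"x":-80,"y":0,"z":-100,"hand":0},{"rx":0,"ry":0,"rz":0,"x":-120,"y":0,"z":-100,"hand":0},{"rx":0,"ry":0,"rz":0,"x":-150,"y":0,"z":-100,"hand":0},{"rx":0,"ry":0,"rz":0,"x":-150,"y":0,"z":-100,"hand":0}]}}

```text
time: 8.15
position: [550.8, -250.7, 164.4]
tcp_rot: [0.626, 0.78, -0.002, 0.001]
ft_force: [-0.1, -0.4, -1.6]
width: 0.323
grip_force: 0.0
```

```bash
python3 - <<'E'
from h import *
p=np.array([542.6,-204.3])-40*YD
to((*p,62))
c=env.read_camera("top"); P=cloud(c)
C=np.array([518,-97.5]); d=np.hypot(P[...,0]-C[0],P[...,1]-C[1])
for lo,hi in((48,64),(95,115)):
  m=(d<30)&(P[...,2]>lo)&(P[...,2]<hi); print(m.sum(),P[m].mean(0) if m.any() else 0)
c=env.read_camera("scene"); cv2.imwrite("pics/d.png",cv2.resize(c["pixels"][140:260,150:310,::-1],None,fx=4,fy=4,interpolation=cv2.INTER_CUBIC))
E
```

```text
t 8.15 pos [ 550.8 -250.7  164.4] F [-0.1 -0.4 -1.6] w 0.323 gf 0.0
shift [  7.4   2.5 102.4] turn [-0.1  0.2 -0.5]
57 [516.56057076 -96.86478283  57.23970497]
70 [518.5264459  -97.68159393 105.6108688 ]
```

View pics/d.png

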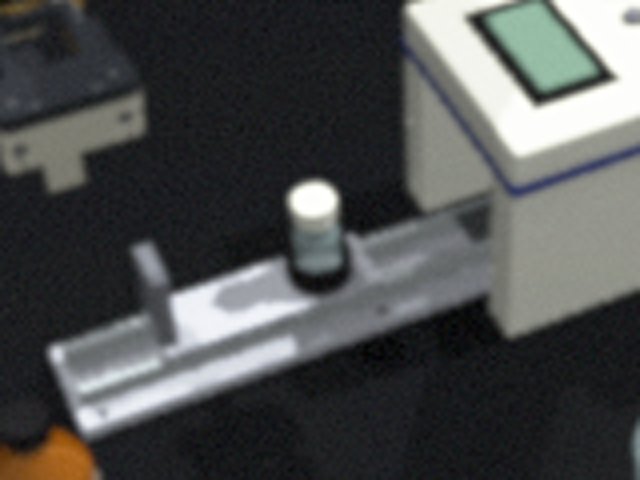

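The vial stands upright and released in the ring at (318,255), its top at z = 106. The hand is at the upper left, behind the push plate. I lower it behind the plate, fingers shut.

Request:
{"name": "apply_moves", "arguments": {"increments": [{"rx":0,"ry":0,"rz":0,"x":0,"y":0,"z":0,"hand":0},{"rx":0,"ry":0,"rz":0,"x":0,"y":0,"z":30,"hand":0},{"rx":0,"ry":0,"rz":0,"x":0,"y":0,"z":60,"hand":0},{"rx":0,"ry":0,"rz":0,"x":0,"y":0,"z":85,"hand":0},{"rx":0,"ry":0,"rz":0,"x":0,"y":0,"z":94,"hand":0},{"rx":0,"ry":0,"rz":0,"x":0,"y":0,"z":94,"hand":0},{"rx":0,"ry":0,"rz":0,"x":0,"y":0,"z":94,"hand":0}]}}

```text
time: 8.95
position: [552.7, -243.3, 72.5]
tcp_rot: [0.622, 0.783, 0.001, 0.001]
ft_force: [-0.3, 1.1, 0.7]
width: 0.006
grip_force: 0.0
```

```bash
cat >> h.py <<'E'
O=np.array([495.98,.64])
def rail():
    s=env.state(); p=s["position"][:2]-O; f=s["ft_force"][:2]
    print("t",round(s["time"],2),"rail x,y",(p@XD).round(1),(p@YD).round(1),"z",s["position"][2].round(1),"F along",(f@YD).round(2),"w",round(s["width"],3))
E
python3 - <<'E'
from h import *
rail(); to((*(O-225*YD),70))
E
```

```text
t 8.95 rail x,y 0.7 -250.4 z 72.5 F along 1.13 w 0.006
t 8.95 pos [ 552.7 -243.3   72.5] F [-0.3  1.1  0.7] w 0.006 gf 0.0
shift [25.4 -0.6  2.5] turn [0.1 0.  0.1]
```

Now I approach the plate slowly and push.

Request:
{"name": "apply_moves", "arguments": {"increments": [{"rx":0,"ry":0,"rz":0,"x":6,"y":-0.5,"z":2,"hand":0},{"rx":0,"ry":0,"rz":0,"x":12,"y":-0.5,"z":2,"hand":0},{"rx":0,"ry":0,"rz":0,"x":18,"y":-0.5,"z":2,"hand":0},{"rx":0,"ry":0,"rz":0,"x":23,"y":-0.5,"z":2,"hand":0},{"rx":0,"ry":0,"rz":0,"x":26,"y":-0.5,"z":2,"hand":0},{"rx":0,"ry":0,"rz":0,"x":26,"y":-0.5,"z":2,"hand":0}]}}

```text
time: 9.55
position: [545.2, -217.9, 69.4]
tcp_rot: [0.622, 0.783, 0.0, -0.0]
ft_force: [-0.5, 0.2, 0.2]
width: 0.007
grip_force: 0.0
```

```bash
python3 -c "
from h import *
rail()"
```

```text
t 9.55 rail x,y -0.9 -224.1 z 69.4 F along 0.3 w 0.007
```

Request:
{"name": "apply_moves", "arguments": {"increments": [{"rx":0,"ry":0,"rz":0,"x":1,"y":0.5,"z":0,"hand":0},{"rx":0,"ry":0,"rz":0,"x":2,"y":0.5,"z":0,"hand":0},{"rx":0,"ry":0,"rz":0,"x":3,"y":0.5,"z":0,"hand":0},{"rx":0,"ry":0,"rz":0,"x":4,"y":0.5,"z":0,"hand":0}]}}

```text
time: 9.95
position: [544.7, -214.8, 69.2]
tcp_rot: [0.623, 0.782, -0.0, -0.0]
ft_force: [0.6, 0.3, -0.2]
width: 0.006
grip_force: 0.0
```

```bash
python3 -c "
from h import *
rail()"
```

```text
t 9.95 rail x,y -0.7 -220.9 z 69.2 F along 0.19 w 0.006
```

Request:
{"name": "apply_moves", "arguments": {"increments": [{"rx":0,"ry":0,"rz":0,"x":1,"y":0,"z":0,"hand":0},{"rx":0,"ry":0,"rz":0,"x":2,"y":0,"z":0,"hand":0},{"rx":0,"ry":0,"rz":0,"x":3,"y":0,"z":0,"hand":0},{"rx":0,"ry":0,"rz":0,"x":4,"y":0,"z":0,"hand":0}]}}

```text
time: 10.35
position: [543.9, -210.7, 69.3]
tcp_rot: [0.623, 0.782, 0.0, -0.0]
ft_force: [1.1, 0.3, 1.0]
width: 0.004
grip_force: 0.0
```

```bash
python3 -c "
from h import *
rail()"
```

```text
t 10.35 rail x,y -0.6 -216.7 z 69.3 F along 0.06 w 0.004
```

```bash
python3 - <<'E'
from h import *
rail()
c=env.read_camera("top"); P=cloud(c)
q=P[...,:2]-O; a=q@XD; b=q@YD
m=(abs(a)<25)&(b>-260)&(b<-180)&(P[...,2]>84)&(P[...,2]<106); print(m.sum(), b[m].mean() if m.any() else 0)
C=np.array([518,-97.5]); d=np.hypot(P[...,0]-C[0],P[...,1]-C[1])
m=(d<40)&(P[...,2]>95)&(P[...,2]<115); print(m.sum(),P[m].mean(0))
c=env.read_camera("scene"); cv2.imwrite("pics/e.png",cv2.resize(c["pixels"][130:250,140:300,::-1],None,fx=4,fy=4,interpolation=cv2.INTER_CUBIC))
E
```

```text
t 10.35 rail x,y -0.6 -216.7 z 69.3 F along 0.06 w 0.004
0 0
69 [518.55604531 -97.77070798 105.16454278]
```

View pics/e.png

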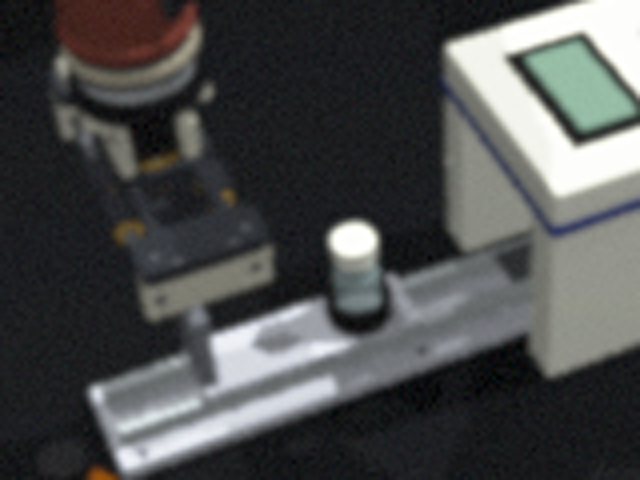

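The vial is unmoved at (353,240), and the block of the hand is over the plate, which I see at (198,340). I expected contact by now, so I project known points into this view to check.

```bash
python3 - <<'E'
from h import *
c=env.read_camera("scene"); np.savez("scene2.npz",**c)
def pr(x,y,z):
    w=np.array([*(O+x*XD+y*YD),z]); p=R.from_quat(c["attitude"]).inv().apply(w-c["origin"])
    u=c["cx"]+c["fx"]*p[0]/-p[2]; v=c["cy"]-c["fy"]*p[1]/-p[2]; return ((u-140)*4).round(),((v-130)*4).round()
for n,q in dict(tcp=(-.6,-216.7,69.3),tip_near=(17,-224,69.3),tip_near_f=(17,-209,69.3),z100=(17,-216.7,100),z120=(17,-216.7,120),z153=(17,-216.7,153),plate_rt=(18,-216.5,98),plate_ft=(18,-204.5,98),plate_rb=(18,-216.5,36),platefarrt=(-18,-216.5,98)).items(): print(n,pr(*q))
P=cloud(c); 
for (u,v) in((198,340),(198,312),(205,370),(210,290),(170,300),(250,270)):
    p=P[130+v//4,140+u//4]; q=p[:2]-O; print((u,v),(q@XD).round(1),(q@YD).round(1),p[2].round(1))
E
```

```text
tcp (np.float64(187.0), np.float64(335.0))
tip_near (np.float64(185.0), np.float64(357.0))
tip_near_f (np.float64(208.0), np.float64(349.0))
z100 (np.float64(190.0), np.float64(321.0))
z120 (np.float64(186.0), np.float64(298.0))
z153 (np.float64(178.0), np.float64(260.0))
plate_rt (np.float64(191.0), np.float64(324.0))
plate_ft (np.float64(210.0), np.float64(317.0))
plate_rb (np.float64(204.0), np.float64(389.0))
platefarrt (np.float64(172.0), np.float64(285.0))
(198, 340) 16.4 -215.1 80.7
(198, 312) 9.7 -210.5 97.6
(205, 370) 17.1 -213.6 53.9
(210, 290) 86.0 -217.0 195.7
(170, 300) 86.7 -239.7 197.6
(250, 270) 85.0 -193.1 199.5
```

```bash
python3 - <<'E'
from h import *
c=dict(np.load("scene2.npz")); P=cloud(c)
for v in(207,211,214,217,220,224):
    for u in range(180,197):
        p=P[v,u]; q=p[:2]-O; print("%d,%d,%d"%(q@XD,q@YD,p[2]),end=" ")
    print()
rail(); print(env.state()["tcp_rot"])
E
```

```text
87,-245,195 86,-242,192 87,-240,192 85,-238,188 85,-236,188 86,-234,188 86,-232,187 4,-213,97 6,-211,99 5,-209,96 7,-207,97 -82,-185,-1 -84,-182,-4 -76,-181,2 -78,-178,-1 -78,-175,-2 -76,-173,-1 
-80,-218,0 -80,-215,0 -76,-213,1 -77,-210,0 -76,-208,-1 -14,-217,65 -1,-217,78 12,-217,93 17,-215,97 14,-212,92 17,-211,94 15,-208,90 16,-205,90 -70,-184,-6 -64,-183,-1 -62,-181,0 -62,-178,-1 
-71,-221,-2 -67,-219,0 -68,-216,-1 -67,-214,-1 -66,-211,-1 -66,-209,-2 -12,-216,55 2,-216,71 16,-217,85 17,-214,85 18,-212,84 18,-210,84 18,-207,82 -56,-189,-2 -21,-194,35 -20,-191,35 -18,-189,35 
-58,-225,0 -59,-222,-1 -58,-220,-1 -57,-217,-1 -54,-215,0 -54,-213,0 -22,-216,33 -2,-217,54 8,-217,66 15,-215,73 15,-213,71 18,-211,73 15,-208,69 17,-206,69 -13,-197,33 -10,-195,35 -11,-192,32 
-51,-228,-2 -48,-226,-1 -49,-223,-3 -22,-225,26 -21,-223,25 -16,-221,30 -18,-218,26 -12,-217,32 3,-217,48 14,-217,60 18,-215,63 19,-213,63 17,-210,60 18,-208,60 0,-201,37 0,-198,35 -1,-196,33 
-13,-236,25 -12,-234,24 -13,-231,22 -14,-228,20 -16,-226,17 -16,-223,15 -14,-221,16 -13,-218,16 -14,-216,13 0,-216,30 14,-216,44 17,-214,46 20,-212,49 18,-209,45 17,-207,43 12,-203,36 12,-200,34 
t 10.5 rail x,y -0.6 -216.7 z 69.3 F along 0.79 w 0.003
[ 6.22620164e-01  7.82524203e-01  3.80427791e-05 -2.59716701e-05]
```

Request:
{"name": "apply_moves", "arguments": {"increments": [{"rx":0,"ry":0,"rz":0,"x":-15,"y":0,"z":0,"hand":0},{"rx":0,"ry":0,"rz":0,"x":-35,"y":0,"z":0,"hand":0},{"rx":0,"ry":0,"rz":0,"x":-35,"y":0,"z":0,"hand":0},{"rx":0,"ry":0,"rz":0,"x":-35,"y":0,"z":0,"hand":0}]}}

```text
time: 10.9
position: [551.5, -245.7, 69.0]
tcp_rot: [0.623, 0.782, 0.0, -0.0]
ft_force: [-0.4, 0.6, -0.3]
width: 0.006
grip_force: 0.0
```

```bash
python3 - <<'E'
from h import *
rail()
c=env.read_camera("scene"); np.savez("scene3.npz",**c); P=cloud(c)
q=P[...,:2]-O; a=q@XD; b=q@YD; z=P[...,2]
m=(b>-330)&(b<-225)&(abs(a)<110)&(z>40)
print(m.sum(),z[m].min())
for lo in range(40,240,15):
    k=m&(z>=lo)&(z<lo+15)
    if k.any(): print(lo,k.sum(),"x",a[k].min().round(),a[k].max().round(),"y",b[k].min().round(),b[k].max().round())
img=c["pixels"][130:250,100:260,::-1].copy(); img=cv2.resize(img,None,fx=4,fy=4,interpolation=cv2.INTER_CUBIC)
s=env.state()
p=R.from_quat(c["attitude"]).inv().apply(s["position"]-c["origin"]); u=c["cx"]+c["fx"]*p[0]/-p[2]; v=c["cy"]-c["fy"]*p[1]/-p[2]
cv2.circle(img,(int((u-100)*4),int((v-130)*4)),4,(0,0,255),1); cv2.imwrite("pics/f.png",img)
E
```

```text
t 10.9 rail x,y -1.0 -252.5 z 69.0 F along 0.71 w 0.006
6961 81.2025761153294
70 3 x 106.0 108.0 y -292.0 -289.0
85 17 x 94.0 109.0 y -303.0 -291.0
100 4 x 103.0 108.0 y -330.0 -302.0
115 52 x 94.0 110.0 y -329.0 -305.0
130 7 x 96.0 109.0 y -325.0 -313.0
175 29 x -79.0 88.0 y -287.0 -227.0
190 249 x -81.0 90.0 y -288.0 -225.0
205 332 x -82.0 95.0 y -288.0 -225.0
220 662 x -90.0 97.0 y -288.0 -225.0
235 134 x -15.0 19.0 y -274.0 -229.0
```

View pics/f.png

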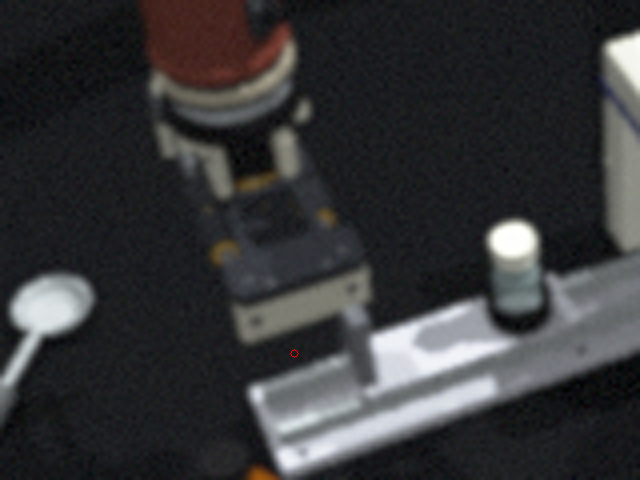

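The projected TCP (red, at (294,353)) shows no finger there. The tips are hidden behind the body, whose underside is at z ≈ 178 when it should be about 153. The real tips are therefore about 25 mm higher than I assumed, and passed over the plate. I go lower at a spot clear of the bottle, and check.

Request:
{"name": "apply_moves", "arguments": {"increments": [{"rx":0,"ry":0,"rz":0,"x":10,"y":1,"z":0,"hand":0},{"rx":0,"ry":0,"rz":0,"x":10,"y":1,"z":8,"hand":0},{"rx":0,"ry":0,"rz":0,"x":10,"y":1,"z":16,"hand":0},{"rx":0,"ry":0,"rz":0,"x":10,"y":1,"z":24,"hand":0},{"rx":0,"ry":0,"rz":0,"x":10,"y":1,"z":28,"hand":0},{"rx":0,"ry":0,"rz":0,"x":10,"y":1,"z":28,"hand":0},{"rx":0,"ry":0,"rz":0,"x":10,"y":1,"z":28,"hand":0}]}}

```text
time: 11.65
position: [550.5, -235.0, 41.1]
tcp_rot: [0.623, 0.782, 0.0, -0.0]
ft_force: [0.0, 0.0, 0.7]
width: 0.008
grip_force: 0.0
```

```bash
python3 - <<'E'
from h import *
rail()
c=env.read_camera("scene"); P=cloud(c)
q=P[...,:2]-O; a=q@XD; b=q@YD; z=P[...,2]
m=(b>-290)&(b<-218)&(abs(a)<98)&(z>45)
for lo in range(40,200,15):
    k=m&(z>=lo)&(z<lo+15)
    if k.any(): print(lo,k.sum(),"x",a[k].min().round(),a[k].max().round(),"y",b[k].min().round(),b[k].max().round())
img=cv2.resize(c["pixels"][130:250,100:260,::-1],None,fx=4,fy=4,interpolation=cv2.INTER_CUBIC); cv2.imwrite("pics/g.png",img)
E
```

```text
t 11.65 rail x,y 0.4 -241.9 z 41.1 F along 0.02 w 0.008
145 10 x -78.0 87.0 y -275.0 -219.0
160 204 x -82.0 90.0 y -278.0 -218.0
175 343 x -85.0 97.0 y -278.0 -218.0
190 627 x -88.0 98.0 y -277.0 -218.0
```

View pics/g.png

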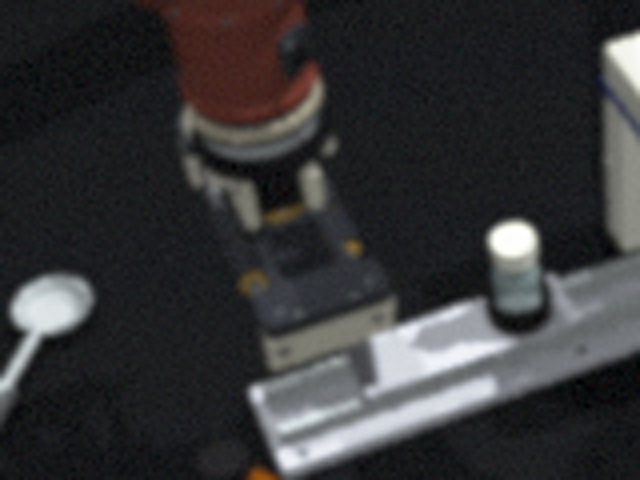

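The tips are still behind the body, whose underside is now at about z = 150, above the plate and the vial. I move forward slowly and feel for the plate.

Request:
{"name": "apply_moves", "arguments": {"increments": [{"rx":0,"ry":0,"rz":0,"x":6,"y":0,"z":0,"hand":0},{"rx":0,"ry":0,"rz":0,"x":12,"y":0,"z":0,"hand":0},{"rx":0,"ry":0,"rz":0,"x":16,"y":0,"z":0,"hand":0},{"rx":0,"ry":0,"rz":0,"x":18,"y":0,"z":0,"hand":0},{"rx":0,"ry":0,"rz":0,"x":20,"y":0,"z":0,"hand":0},{"rx":0,"ry":0,"rz":0,"x":21,"y":0,"z":0,"hand":0}]}}

```text
time: 12.3
position: [547.4, -220.0, 41.7]
tcp_rot: [0.624, 0.782, -0.001, 0.004]
ft_force: [4.0, -9.2, -3.7]
width: 0.007
grip_force: 4.8
```

```bash
python3 -c "
from h import *
rail()"
```

```text
t 12.3 rail x,y 0.8 -226.6 z 41.7 F along -9.91 w 0.007
```

Request:
{"name": "apply_moves", "arguments": {"increments": [{"rx":0,"ry":0,"rz":0,"x":1,"y":0,"z":0,"hand":0},{"rx":0,"ry":0,"rz":0,"x":2,"y":0,"z":0,"hand":0}]}}

```text
time: 12.5
position: [547.4, -220.0, 41.7]
tcp_rot: [0.624, 0.781, -0.002, 0.005]
ft_force: [3.6, -11.9, -5.7]
width: 0.003
grip_force: 6.0
```

```bash
python3 -c "
from h import *
rail()"
```

```text
t 12.5 rail x,y 0.8 -226.6 z 41.7 F along -12.41 w 0.003
```

Contact: the plate resists with 12 N. I keep pushing in small steps.

Request:
{"name": "apply_moves", "arguments": {"increments": [{"rx":0,"ry":0,"rz":0,"x":1,"y":0,"z":0,"hand":0},{"rx":0,"ry":0,"rz":0,"x":2,"y":0,"z":0,"hand":0},{"rx":0,"ry":0,"rz":0,"x":3,"y":0,"z":0,"hand":0},{"rx":0,"ry":0,"rz":0,"x":4,"y":0,"z":0,"hand":0}]}}

```text
time: 12.9
position: [547.0, -217.9, 41.8]
tcp_rot: [0.625, 0.781, -0.002, 0.006]
ft_force: [5.2, -13.2, -5.7]
width: 0.009
grip_force: 6.8
```

```bash
python3 -c "
from h import *
rail()"
```

```text
t 12.9 rail x,y 0.8 -224.4 z 41.8 F along -13.98 w 0.009
```

Request:
{"name": "apply_moves", "arguments": {"increments": [{"rx":0,"ry":0,"rz":0,"x":1,"y":0,"z":0,"hand":0},{"rx":0,"ry":0,"rz":0,"x":2,"y":0,"z":0,"hand":0},{"rx":0,"ry":0,"rz":0,"x":3,"y":0,"z":0,"hand":0},{"rx":0,"ry":0,"rz":0,"x":4,"y":0,"z":0,"hand":0}]}}

```text
time: 13.3
position: [544.7, -208.8, 41.6]
tcp_rot: [0.624, 0.781, -0.001, 0.003]
ft_force: [1.2, -2.9, -0.3]
width: 0.005
grip_force: 1.8
```

```bash
python3 -c "
from h import *
rail()"
```

```text
t 13.3 rail x,y 0.7 -215.0 z 41.6 F along -3.1 w 0.005
```

It broke free and slides with 3 N. The hand is at y = -215 and the carriage at about -199. Now I run it to just short of the earliest stop position.

Request:
{"name": "apply_moves", "arguments": {"increments": [{"rx":0,"ry":0,"rz":0,"x":4,"y":0,"z":0,"hand":0},{"rx":0,"ry":0,"rz":0,"x":11,"y":0,"z":0,"hand":0},{"rx":0,"ry":0,"rz":0,"x":21,"y":0,"z":0,"hand":0},{"rx":0,"ry":0,"rz":0,"x":31,"y":0,"z":0,"hand":0},{"rx":0,"ry":0,"rz":0,"x":41,"y":0,"z":0,"hand":0},{"rx":0,"ry":0,"rz":0,"x":50,"y":0,"z":0,"hand":0},{"rx":0,"ry":0,"rz":0,"x":56,"y":0,"z":0,"hand":0},{"rx":0,"ry":0,"rz":0,"x":60,"y":0,"z":0,"hand":0}]}}

```text
time: 14.1
position: [530.1, -145.2, 41.6]
tcp_rot: [0.622, 0.783, 0.0, 0.0]
ft_force: [1.8, -3.9, 1.5]
width: 0.008
grip_force: 1.8
```

```bash
python3 -c "
from h import *
rail()"
```

```text
t 14.1 rail x,y 0.6 -149.8 z 41.6 F along -4.16 w 0.008
```

Request:
{"name": "apply_moves", "arguments": {"increments": [{"rx":0,"ry":0,"rz":0,"x":4,"y":0,"z":0,"hand":0},{"rx":0,"ry":0,"rz":0,"x":9,"y":0,"z":0,"hand":0},{"rx":0,"ry":0,"rz":0,"x":14,"y":0,"z":0,"hand":0},{"rx":0,"ry":0,"rz":0,"x":18,"y":0,"z":0,"hand":0},{"rx":0,"ry":0,"rz":0,"x":22,"y":0,"z":0,"hand":0},{"rx":0,"ry":0,"rz":0,"x":25,"y":0,"z":0,"hand":0},{"rx":0,"ry":0,"rz":0,"x":27,"y":0,"z":0,"hand":0}]}}

```text
time: 14.8
position: [524.0, -119.3, 41.3]
tcp_rot: [0.623, 0.783, 0.0, -0.0]
ft_force: [1.9, -1.9, 2.2]
width: 0.006
grip_force: 1.7
```

```bash
python3 - <<'E'
from h import *
rail()
c=env.read_camera("top"); P=cloud(c); q=P[...,:2]-O;a=q@XD;b=q@YD
print(env.state()["tcp_rot"])
E
```

```text
t 14.8 rail x,y 0.5 -123.2 z 41.3 F along -2.31 w 0.006
[ 6.22407153e-01  7.82693537e-01  3.06401434e-04 -2.63457246e-04]
```

Request:
{"name": "apply_moves", "arguments": {"increments": [{"rx":0,"ry":0,"rz":0,"x":1,"y":0,"z":0,"hand":0},{"rx":0,"ry":0,"rz":0,"x":2,"y":0,"z":0,"hand":0},{"rx":0,"ry":0,"rz":0,"x":3,"y":0,"z":0,"hand":0},{"rx":0,"ry":0,"rz":0,"x":4,"y":0,"z":0,"hand":0},{"rx":0,"ry":0,"rz":0,"x":5,"y":0,"z":0,"hand":0},{"rx":0,"ry":0,"rz":0,"x":6,"y":0,"z":0,"hand":0},{"rx":0,"ry":0,"rz":0,"x":7,"y":0,"z":0,"hand":0},{"rx":0,"ry":0,"rz":0,"x":8,"y":0,"z":0,"hand":0}]}}

```text
time: 15.65
position: [522.2, -112.0, 41.2]
tcp_rot: [0.623, 0.782, 0.0, -0.0]
ft_force: [2.4, -2.4, 1.7]
width: 0.007
grip_force: 1.6
```

```bash
python3 -c "
from h import *
rail()"
```

```text
t 15.65 rail x,y 0.3 -115.7 z 41.2 F along -2.85 w 0.007
```

Request:
{"name": "apply_moves", "arguments": {"increments": [{"rx":0,"ry":0,"rz":0,"x":1,"y":0,"z":0,"hand":0},{"rx":0,"ry":0,"rz":0,"x":2,"y":0,"z":0,"hand":0},{"rx":0,"ry":0,"rz":0,"x":3,"y":0,"z":0,"hand":0},{"rx":0,"ry":0,"rz":0,"x":4,"y":0,"z":0,"hand":0},{"rx":0,"ry":0,"rz":0,"x":5,"y":0,"z":0,"hand":0},{"rx":0,"ry":0,"rz":0,"x":6,"y":0,"z":0,"hand":0},{"rx":0,"ry":0,"rz":0,"x":7,"y":0,"z":0,"hand":0}]}}

```text
time: 16.35
position: [520.7, -105.2, 41.2]
tcp_rot: [0.623, 0.782, 0.0, -0.0]
ft_force: [3.0, -2.2, -0.6]
width: 0.007
grip_force: 1.6
```

```bash
python3 -c "
from h import *
rail()"
```

```text
t 16.35 rail x,y 0.4 -108.7 z 41.2 F along -2.82 w 0.007
```

Request:
{"name": "apply_moves", "arguments": {"increments": [{"rx":0,"ry":0,"rz":0,"x":1,"y":0,"z":0,"hand":0},{"rx":0,"ry":0,"rz":0,"x":2,"y":0,"z":0,"hand":0},{"rx":0,"ry":0,"rz":0,"x":3,"y":0,"z":0,"hand":0},{"rx":0,"ry":0,"rz":0,"x":4,"y":0,"z":0,"hand":0},{"rx":0,"ry":0,"rz":0,"x":5,"y":0,"z":0,"hand":0},{"rx":0,"ry":0,"rz":0,"x":6,"y":0,"z":0,"hand":0},{"rx":0,"ry":0,"rz":0,"x":7,"y":0,"z":0,"hand":0}]}}

```text
time: 17.05
position: [519.1, -98.4, 41.2]
tcp_rot: [0.623, 0.782, 0.0, -0.0]
ft_force: [3.6, -2.8, -1.6]
width: 0.004
grip_force: 1.6
```

```bash
python3 -c "
from h import *
rail()"
```

```text
t 17.05 rail x,y 0.4 -101.7 z 41.2 F along -3.55 w 0.004
```

Request:
{"name": "apply_moves", "arguments": {"increments": [{"rx":0,"ry":0,"rz":0,"x":1,"y":0,"z":0,"hand":0},{"rx":0,"ry":0,"rz":0,"x":2,"y":0,"z":0,"hand":0},{"rx":0,"ry":0,"rz":0,"x":3,"y":0,"z":0,"hand":0},{"rx":0,"ry":0,"rz":0,"x":4,"y":0,"z":0,"hand":0},{"rx":0,"ry":0,"rz":0,"x":5,"y":0,"z":0,"hand":0},{"rx":0,"ry":0,"rz":0,"x":6,"y":0,"z":0,"hand":0},{"rx":0,"ry":0,"rz":0,"x":7,"y":0,"z":0,"hand":0}]}}

```text
time: 17.75
position: [517.4, -91.6, 41.3]
tcp_rot: [0.623, 0.782, -0.0, -0.0]
ft_force: [3.5, -2.6, -1.2]
width: 0.004
grip_force: 1.6
```

```bash
python3 -c "
from h import *
rail()"
```

```text
t 17.75 rail x,y 0.3 -94.7 z 41.3 F along -3.35 w 0.004
```

Request:
{"name": "apply_moves", "arguments": {"increments": [{"rx":0,"ry":0,"rz":0,"x":1,"y":0,"z":0,"hand":0},{"rx":0,"ry":0,"rz":0,"x":2,"y":0,"z":0,"hand":0},{"rx":0,"ry":0,"rz":0,"x":3,"y":0,"z":0,"hand":0},{"rx":0,"ry":0,"rz":0,"x":4,"y":0,"z":0,"hand":0},{"rx":0,"ry":0,"rz":0,"x":5,"y":0,"z":0,"hand":0},{"rx":0,"ry":0,"rz":0,"x":6,"y":0,"z":0,"hand":0},{"rx":0,"ry":0,"rz":0,"x":7,"y":0,"z":0,"hand":0}]}}

```text
time: 18.45
position: [515.8, -84.8, 41.2]
tcp_rot: [0.623, 0.782, -0.0, -0.0]
ft_force: [2.5, -3.5, -0.4]
width: 0.009
grip_force: 1.6
```

```bash
python3 -c "
from h import *
rail()"
```

```text
t 18.45 rail x,y 0.2 -87.7 z 41.2 F along -3.94 w 0.009
```

Request:
{"name": "apply_moves", "arguments": {"increments": [{"rx":0,"ry":0,"rz":0,"x":1,"y":0,"z":0,"hand":0},{"rx":0,"ry":0,"rz":0,"x":2,"y":0,"z":0,"hand":0},{"rx":0,"ry":0,"rz":0,"x":3,"y":0,"z":0,"hand":0},{"rx":0,"ry":0,"rz":0,"x":4,"y":0,"z":0,"hand":0},{"rx":0,"ry":0,"rz":0,"x":5,"y":0,"z":0,"hand":0},{"rx":0,"ry":0,"rz":0,"x":6,"y":0,"z":0,"hand":0},{"rx":0,"ry":0,"rz":0,"x":7,"y":0,"z":0,"hand":0}]}}

```text
time: 19.15
position: [514.4, -78.4, 41.3]
tcp_rot: [0.623, 0.782, -0.0, 0.0]
ft_force: [3.8, -4.4, -1.2]
width: 0.003
grip_force: 2.4
```

```bash
python3 -c "
from h import *
rail()"
```

```text
t 19.15 rail x,y 0.3 -81.2 z 41.3 F along -5.16 w 0.003
```

The force is starting to rise, so this is the stop. I press on gently.

Request:
{"name": "apply_moves", "arguments": {"increments": [{"rx":0,"ry":0,"rz":0,"x":1,"y":0,"z":0,"hand":0},{"rx":0,"ry":0,"rz":0,"x":2,"y":0,"z":0,"hand":0},{"rx":0,"ry":0,"rz":0,"x":3,"y":0,"z":0,"hand":0},{"rx":0,"ry":0,"rz":0,"x":4,"y":0,"z":0,"hand":0},{"rx":0,"ry":0,"rz":0,"x":4,"y":0,"z":0,"hand":0}]}}

```text
time: 19.65
position: [514.1, -76.9, 41.3]
tcp_rot: [0.623, 0.782, -0.001, 0.001]
ft_force: [4.1, -6.6, -3.0]
width: 0.004
grip_force: 3.8
```

```bash
python3 -c "
from h import *
rail()"
```

```text
t 19.65 rail x,y 0.3 -79.7 z 41.3 F along -7.37 w 0.004
```

Request:
{"name": "apply_moves", "arguments": {"increments": [{"rx":0,"ry":0,"rz":0,"x":1,"y":0,"z":0,"hand":0},{"rx":0,"ry":0,"rz":0,"x":2,"y":0,"z":0,"hand":0},{"rx":0,"ry":0,"rz":0,"x":3,"y":0,"z":0,"hand":0},{"rx":0,"ry":0,"rz":0,"x":4,"y":0,"z":0,"hand":0},{"rx":0,"ry":0,"rz":0,"x":4.5,"y":0,"z":0,"hand":0},{"rx":0,"ry":0,"rz":0,"x":4.5,"y":0,"z":0,"hand":0},{"rx":0,"ry":0,"rz":0,"x":4.5,"y":0,"z":0,"hand":0}]}}

```text
time: 20.35
position: [513.7, -75.4, 41.3]
tcp_rot: [0.624, 0.781, -0.002, 0.003]
ft_force: [5.0, -10.6, -3.0]
width: 0.004
grip_force: 5.9
```

```bash
python3 -c "
from h import *
rail()"
```

```text
t 20.35 rail x,y 0.2 -78.1 z 41.3 F along -11.44 w 0.004
```

Request:
{"name": "apply_moves", "arguments": {"increments": [{"rx":0,"ry":0,"rz":0,"x":1,"y":0,"z":0,"hand":0},{"rx":0,"ry":0,"rz":0,"x":2,"y":0,"z":0,"hand":0},{"rx":0,"ry":0,"rz":0,"x":2,"y":0,"z":0,"hand":0},{"rx":0,"ry":0,"rz":0,"x":2,"y":0,"z":0,"hand":0}]}}

```text
time: 20.75
position: [513.5, -74.7, 41.4]
tcp_rot: [0.624, 0.781, -0.002, 0.003]
ft_force: [5.3, -12.5, -4.0]
width: 0.003
grip_force: 6.8
```

```bash
python3 -c "
from h import *
rail()"
```

```text
t 20.75 rail x,y 0.3 -77.3 z 41.4 F along -13.34 w 0.003
```

Request:
{"name": "apply_moves", "arguments": {"increments": [{"rx":0,"ry":0,"rz":0,"x":-3,"y":0,"z":0,"hand":0},{"rx":0,"ry":0,"rz":0,"x":-7,"y":0,"z":0,"hand":0},{"rx":0,"ry":0,"rz":0,"x":-12,"y":0,"z":0,"hand":0},{"rx":0,"ry":0,"rz":0,"x":-20,"y":0,"z":0,"hand":0},{"rx":0,"ry":0,"rz":0,"x":-35,"y":0,"z":0,"hand":0},{"rx":0,"ry":0,"rz":0,"x":-55,"y":0,"z":0,"hand":0},{"rx":0,"ry":0,"rz":0,"x":-60,"y":0,"z":0,"hand":0},{"rx":0,"ry":0,"rz":0,"x":-60,"y":0,"z":0,"hand":0}]}}

```text
time: 21.55
position: [525.0, -127.4, 41.0]
tcp_rot: [0.624, 0.782, -0.0, -0.0]
ft_force: [-1.3, 0.3, -0.5]
width: 0.004
grip_force: 0.0
```

Request:
{"name": "apply_moves", "arguments": {"increments": [{"rx":0,"ry":0,"rz":0,"x":-10,"y":0,"z":-30,"hand":0},{"rx":0,"ry":0,"rz":0,"x":-20,"y":0,"z":-60,"hand":0},{"rx":0,"ry":0,"rz":0,"x":-40,"y":0,"z":-90,"hand":0},{"rx":0,"ry":0,"rz":0,"x":-60,"y":0,"z":-110,"hand":0},{"rx":0,"ry":0,"rz":0,"x":-60,"y":0,"z":-110,"hand":0},{"rx":0,"ry":0,"rz":0,"x":-60,"y":0,"z":-110,"hand":0}]}}

```text
time: 22.15
position: [538.3, -183.3, 150.8]
tcp_rot: [0.622, 0.783, 0.0, -0.001]
ft_force: [-0.7, 0.9, -0.6]
width: 0.002
grip_force: 0.0
```

```bash
python3 - <<'E'
from h import *
rail()
for n in("top","scene"):
    c=env.read_camera(n); P=cloud(c); q=P[...,:2]-O;a=q@XD;b=q@YD
    m=(abs(a)<25)&(b>-110)&(b<-40)&(P[...,2]>84)&(P[...,2]<104); print(n,m.sum(),"plate y",np.median(b[m]) if m.any() else 0)
cv2.imwrite("pics/i.png",cv2.resize(c["pixels"][120:300,120:347,::-1],None,fx=3,fy=3))
E
```

```text
t 22.15 rail x,y 0.1 -188.8 z 150.8 F along 1.04 w 0.002
top 48 plate y -64.66098594993366
scene 73 plate y -67.56765025438722
```

View pics/i.png

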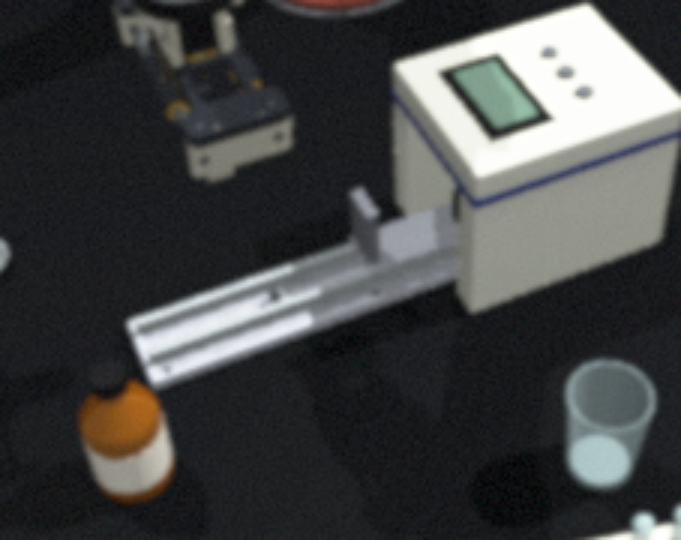

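The carriage is in the meter with its plate at (365,225) in the crop, at y ≈ -65. The hand is clear at (240,140), and the bottle and beaker are undisturbed. I pressed with 13.3 N, less about 3.4 N of friction, so roughly 10 N on the stop.

```bash
python3 -c "
from h import *
print(env.sign_off())"
```

```text
the job is handed in; nothing more can be done
None
```

The job is handed in, but no verdict came back: the vial was standing released in its holder before the push. The carriage broke free at about 14 N and was pressed onto the stop with about 10 N (estimated from the wrist force). The hand is clear, and the vial was last seen upright before it went into the meter, where it is out of view.

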